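# Dose flux from the pump bottle into the flux dish

### The job

Get the flux dish ready for soldering: stand the small white dish upright on the wooden board, swing the long spout of the pump bottle round until its tip is over the middle of the dish, then press the pump cap fully down and let it come right back up. Do not work the pump while the spout is not over the dish, never tip the dish, and leave it standing on the board under the spout. Leave the other things in the tray where they are.

Things in the scene. Friction and masses are not known exactly. Their poses are not given: they have to be found in the camera images.
- dish: loose flux dish: small round straight-sided white glazed dish with a blue rim, 53 mm across outside, 46 mm inside, 27 mm high, about 70 g. Origin: centre of its underside; z up. It starts on the tray floor (z = 0) on one side of the board, the bottle on the other side; which side is which changes. Can be gripped across its outside from above.
- board: fixed red-brown wooden board lying flat on the tray floor, 88 mm along its x, 200 mm along its y, 10 mm thick. Origin: centre of its underside; the top lies 10 mm above it.
- bottle: fixed amber pump bottle in a screwed-down steel holder, 80 mm across at the foot, 63 mm across the bottle up to 68 mm height, then narrowing to a black collar 33 mm across that ends 104 mm up. Origin: centre of its underside, on the upright axis about which the pump head swivels and along which it is pressed.
- pump_swivel (a joint): swivel of the pump head with its spout about the bottle's upright axis, rad, -2.6 to 2.6, anticlockwise seen from above; at 0 the spout points along the bottle's -x. A light friction (about 0.04 N m) holds it wherever it is left; it can be pushed or led by the spout.
- pump_head (a joint): stroke of the pump head, m: 0 up, 0.012 fully down. A spring pushes it up: about 3 N to start, 8 N fully down; it comes back by itself when let go. Spout and cap go down together.
- cap_top (a point): centre of the flat top of the white pump cap, the place to press: cap 34 mm across, its edge rounded off, on the bottle's axis, 135 mm above the bottle's underside when up.
- spout_tip (a point): outlet of the spout, 110 mm from the bottle's axis and 98 mm above the bottle's underside when the head is up. The spout is a white round bar 10 mm thick; it runs level from the cap, its centre line 126 mm above the bottle's underside, out to 92 mm from the axis and then bends down to the outlet.
- bench_pin: obstacle, fixed: wooden bench pin with a red clamp over the back of the tray; pass on the robot's side of it. Origin below the pin's middle. From there the wood lies 125 to 142 mm up, 60 mm towards the robot, 86 mm to either side; the clamp hangs at y +40 to +60 mm, 68 mm towards the robot, 35 to 175 mm up. The bench top begins 22 mm beyond, 82 to 124 mm up. Tray walls are 75 mm high.
- lidded_tin: bystander, leave alone: small round grey and red lidded tin, 62 mm across, 34 mm high, at the back left of the tray. Origin: centre of its underside.
- brown_bottle: bystander, leave alone: small brown bottle with a dark cap, 36 mm across, 60 mm high, at the back of the tray. Origin: centre of its underside.
- stone_dish: bystander, leave alone: shallow round steel dish of sorted stones, 98 mm across, 14 mm high, at the back under the wooden bench pin. Origin: centre of its underside.
- tape_roll: bystander, leave alone: roll of masking tape lying flat, 61 mm across, 18 mm high, at the back right. Origin: centre of its underside.
- screwdriver: bystander, leave alone: flat screwdriver with a green handle, 148 mm long, lying along the left wall of the tray. Origin: centre of its underside.
- wax_tin: bystander, leave alone: small round grey-green lidded tin, 50 mm across, 30 mm high, at the back in the middle. Origin: centre of its underside.

How it is judged (in metres and radians):
On the way, in this order (a step that is already met when the one before it is completed fails the run):
1. the dish stands on the board, let go, with the spout tip over it and the pump head up (z of dish in the frame of board between 0.007 and 0.014 m and angle between dish's own z axis and vertical below 0.1 rad and x of dish in the frame of board between -0.05 and 0.05 m and y of dish in the frame of board between -0.105 and 0.105 m and horizontal distance between spout_tip and dish below 0.015 m and value of joint pump_head below 0.002 m and contact force between the fingers and dish below 0.1 N), for 0.2 s.
2. the pump cap is pressed fully down with the spout over the dish (value of joint pump_head above 0.0105 m and horizontal distance between spout_tip and dish below 0.015 m), for 0.05 s.
3. the pump head has come back up (value of joint pump_head below 0.002 m), for 0.2 s.
At the end, for the whole second after the job is handed in: The dish stands at rest and upright (within 0.1 rad) on the wooden board, its middle within 15 mm of the point below the spout tip; the pump was pressed at least 10.5 of its 12 mm and the head is back up (within 2 mm) (z of dish in the frame of board between 0.007 and 0.014 m and angle between dish's own z axis and vertical below 0.1 rad and x of dish in the frame of board between -0.05 and 0.05 m and y of dish in the frame of board between -0.105 and 0.105 m and horizontal distance between spout_tip and dish below 0.015 m and value of joint pump_head below 0.002 m and linear speed of dish below 0.02 m/s); the robot touches nothing.
It fails at once if the pump is pushed more than half way down (6 mm) while the spout tip is more than 20 mm off the middle of the dish (value of joint pump_head above 0.006 m and horizontal distance between spout_tip and dish above 0.02 m).
It fails at once if the dish is tipped by more than 0.5 rad (angle between dish's own z axis and vertical above 0.5 rad).
It fails at once if another thing in the tray is moved by more than 30 mm (distance of any of lidded_tin, brown_bottle, stone_dish, tape_roll, screwdriver, wax_tin from where it was at the start of the episode above 0.03 m).
It also fails if it takes over 51 s, if anything falls off the work surface, if the arm or the gripper's body presses on something with over 40 N, if the wrist force passes 120 N, or if a joint passes its speed limit or range.

### The arm

A 6-joint arm with a two-finger parallel gripper is mounted at the origin on a cart in front of the work surface, level with it; the furniture and walls round the work are solid. World frame = base frame: x ahead of the robot, y to its left, z up, the work surface at z = 0. Lengths are in m, angles in degrees, forces in N, time in s.
With the tool pointing down it reaches from about 0.4 to 0.825 m from the base axis. Payload 7 kg.
Tool frame: the origin (TCP) lies midway between the tips of the shut fingers; the grasp point (between the pads) lies r.grasp_offset behind it (r.grasp_offset is the distance from the TCP to the grasp point, in m); x points along the fingers, z is the direction in which the jaws open and shut, and the axes are right-handed (so a half turn about x gives the same grasp; the last joint's range is limited). The gripper opens to 88 mm and grips with 3 to 60 N. Pads are 19 mm wide; open, the fingers measure 130 mm over their backs; the gripper's body (78 mm by 193 mm) begins 47 mm behind the grasp point.
Start: joints at [88.871, 20.546, 0.682, 0, -70.136, -16.507], TCP at [0.205, 0.643, 0.227] pointing down, gripper open.
Joint ranges: [-176.03, 176.03], [-82.01, 121.73], [-58.28, 71.71], [-173.87, 95.51], [-174.79, -0.11], [-173.66, 173.66]. Speed limits (degrees/s): [136.94, 136.94, 172.46, 180, 180, 180].

### API

Orientations are given as [roll, pitch, yaw] about the fixed x, y, z axes, in that order (R = Rz(yaw) Ry(pitch) Rx(roll)).
In Python, from plant import readout, vision, close_job, r gives the robot as it stands.
- The arm moves only by the shell command python3 -m handwheel 'ROWS' [OPENING] [FORCE]. ROWS is JSON, a list that holds one entry, the list of rows, each a list of 4 numbers: the shift along the world's x, y, z in units of 40 mm (1.0 is 40 mm), then the turn about the world's z in units of 5 degrees (1.0 is 5 degrees). In form: [[[tx, ty, tz, roll], ...]]. A call has 1 to 8 rows; each row shifts and turns the pose as measured when the row begins; what a row does not reach is not made up. A row lasts 1/10 s, in which the tool goes at most 50 mm and 8.59 degrees, less where a joint would pass 70% of its speed; a pose out of reach is approached as far as the arm can. A call is refused whole if a number of a shift passes 1 or a number of a turn 1, either way. A call with a gripper value outside its range is refused whole. OPENING is the finger opening in mm, from 0 to 87.6, set as the call begins (- or left out, the last holds). The fingers move at their own pace and stop on an object; FORCE is the grip in N (left out, the last holds). Time passes only in rows, so rows that do not move let the fingers close. It gives the time, the measured TCP pose, the force and the opening at its end, in the units of the state.
- readout.get_state(): the state, without advancing time (a new reading comes with each control period).
- vision.capture(name): name is "scene" or "top"; returns the picture (384x512x3 uint8, blue, green, red); there is no depth.
- vision.get_calibration(name): a dict with "intrinsics" (3x3 intrinsics, pixels), "pose" (4x4, takes a point from camera to world coordinates). Camera axes: x right, y up, looking along -z (the intrinsics and any distortion apply to the point x, -y, -z); pixel columns grow to the right and rows downward; lengths in m; the calibration is good to about 2 mm. A picture is of the moment at which its call begins. get_calibration takes no time and is no camera call.
- close_job(): hands the job in, once; it reports no verdict.
The state is a dict: "time_s": time; "joints": joint angles; "qd": joint speeds; "joint_torque": joint torques, N m; "tcp_pos": TCP position; "eef_rot": TCP orientation; "contact_force": force on the tool from outside, world axes, zero at the start; "moment": the same for the moment, N m; "gripper_width": finger opening in m.
Only numpy, scipy, OpenCV 4.12 (cv2) and the standard library are available. Lean on these libraries where they do the work, as an engineer would, in place of code of your own. Each camera call takes 0.05 s, during which the arm holds its last target.

## Working session

There is one attempt and no reset: what is moved stays moved. The work goes in short steps, Python scripts to look and compute and a shell command to move; the robot and the scene stay as the last step left them, time stands still between calls to the robot, and variables do not carry over. Pictures are saved under pics/ and viewed, and the job is handed in when it is done.

```bash
ls; mkdir -p pics; python3 - <<'E'
from plant import readout, vision, r
import cv2
print(readout.get_state(), r.grasp_offset)
for n in ("scene","top"):
    im=vision.capture(n); cv2.imwrite(f"pics/{n}0.png",im)
    c=vision.get_calibration(n); print(c)
E
```

```text
pics
{'time_s': 0.0, 'joints': array([ 8.88710409e+01,  2.05894459e+01,  6.31782466e-01, -1.92772097e-02,
       -7.01350654e+01, -1.65068389e+01]), 'qd': array([-0.01336764,  0.04451252, -0.00525277, -0.00861411,  0.11133474,
        0.04751802]), 'joint_torque': array([-1.03976232e-03, -5.82718384e+01,  2.93053150e+01,  6.99693024e+00,
        6.76166557e-03, -1.65766774e-04]), 'tcp_pos': array([0.20438472, 0.64278672, 0.22563266]), 'eef_rot': array([   5.45048743,   89.90551643, -102.19187573]), 'contact_force': array([0.55783164, 0.09448355, 0.36469867]), 'moment': array([0.03955277, 0.03319382, 0.00053238]), 'gripper_width': 0.08815138105037483} 0.0188
{'intrinsics': array([[407.560117  ,   0.        , 250.40449061],
       [  0.        , 407.560117  , 187.27244158],
       [  0.        ,   0.        ,   1.        ]]), 'pose': array([[ 0.75226878,  0.48944221, -0.44106462,  0.09073761],
       [-0.65878677,  0.56850454, -0.49275001, -0.43585646],
       [ 0.00957459,  0.66124799,  0.75010627,  0.80212073],
       [ 0.        ,  0.        ,  0.        ,  1.        ]])}
{'intrinsics': array([[347.16368869,   0.        , 253.87513002],
       [  0.        , 347.16368869, 192.27729146],
       [  0.        ,   0.        ,   1.        ]]), 'pose': array([[ 0.01263352,  0.99417671, -0.10701903,  0.39830101],
       [-0.99987179,  0.01361341,  0.00843054,  0.04561356],
       [ 0.00983834,  0.1068988 ,  0.99422123,  0.95719563],
       [ 0.        ,  0.        ,  0.        ,  1.        ]])}
```

View pics/scene0.png

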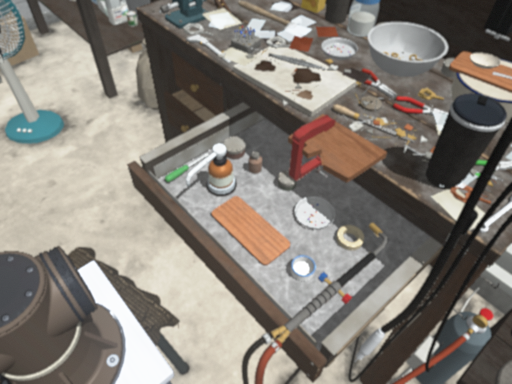

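View pics/top0.png

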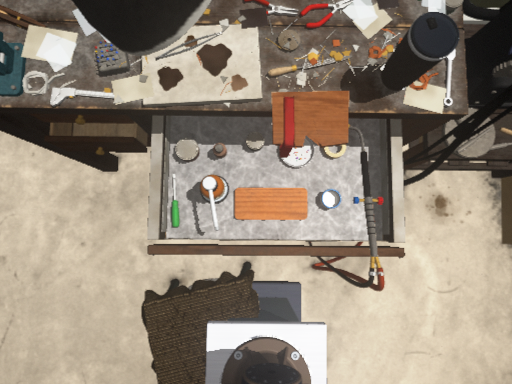

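```bash
cat > h.py <<'E'
import numpy as np, cv2
from plant import vision
def ray(n,u,v,z):
    c=vision.get_calibration(n);K=c["intrinsics"];P=c["pose"]
    d=np.linalg.inv(K)@[u,v,1]; d=P[:3,:3]@[d[0],-d[1],-d[2]]; o=P[:3,3]
    return o+d*(z-o[2])/d[2]
def proj(n,p):
    c=vision.get_calibration(n);K=c["intrinsics"];P=c["pose"]
    q=P[:3,:3].T@(np.array(p)-P[:3,3]); q=K@[q[0],-q[1],-q[2]]; return q[:2]/q[2]
E
python3 - <<'E'
import cv2
t=cv2.imread("pics/top0.png")[135:255,145:405]; cv2.imwrite("pics/t0z.png",cv2.resize(t,None,fx=3,fy=3,interpolation=cv2.INTER_CUBIC))
s=cv2.imread("pics/scene0.png")[130:290,160:360]; cv2.imwrite("pics/s0z.png",cv2.resize(s,None,fx=3.7,fy=3.7,interpolation=cv2.INTER_CUBIC))
E
```

```text
(no output)
```

View pics/t0z.png

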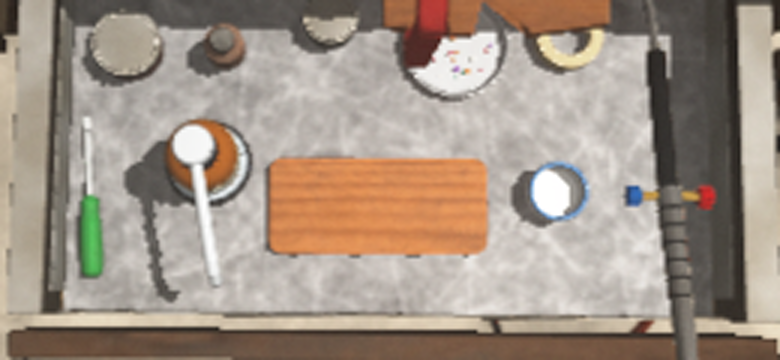

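View pics/s0z.png

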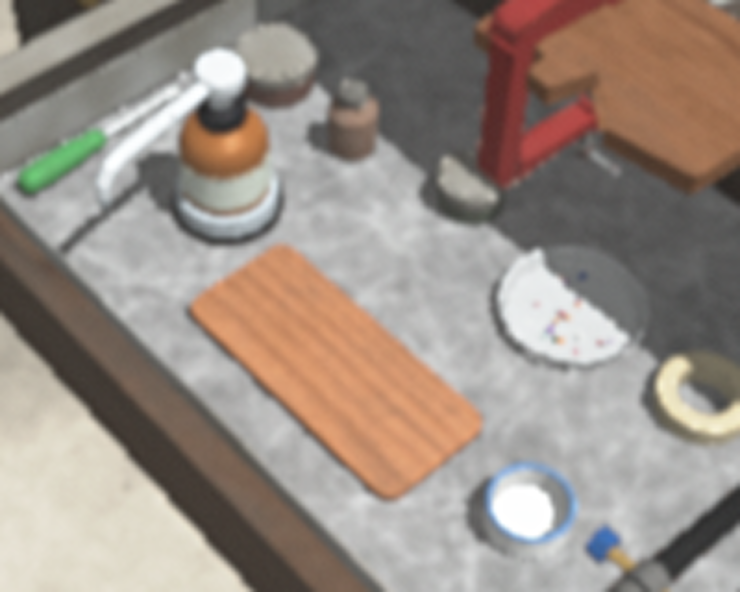

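```bash
python3 - <<'E'
import cv2,numpy as np
from h import *
for n,roi in (("top",(320,185,345,215)),("scene",(285,250,320,285))):
    im=cv2.imread(f"pics/{n}0.png"); x0,y0,x1,y1=roi
    h=cv2.cvtColor(im,cv2.COLOR_BGR2HSV)[y0:y1,x0:x1]
    m=cv2.inRange(h,(95,70,60),(125,255,255))
    ys,xs=np.nonzero(m); e=cv2.fitEllipse(cv2.convexHull(np.c_[xs,ys].astype(np.int32)))
    print(n,len(xs),e, ray(n,e[0][0]+x0,e[0][1]+y0,.027))
    wm=cv2.inRange(cv2.cvtColor(im,cv2.COLOR_BGR2HSV),(3,100,90),(18,255,255))
    k,l,st,ce=cv2.connectedComponentsWithStats(wm)
    for i in range(1,k):
        if st[i,4]>900 and 120<ce[i][1]<280: 
            print(st[i],ce[i],ray(n,*ce[i],.01)); 
            b=cv2.minAreaRect(np.argwhere(l==i)[:,::-1].astype(np.int32)); print([ray(n,*p,.01)[:2].round(4) for p in cv2.boxPoints(b)])
z=lambda x,y:((x+.5)/3-.5+145,(y+.5)/3-.5+135)
s=lambda x,y:((x+.5)/3.7-.5+160,(y+.5)/3.7-.5+130)
print("cap",ray("top",*z(193,145),.135),ray("scene",*s(221,68),.135))
print("tip",ray("top",*z(214,283),.1),ray("scene",*s(104,198),.098))
print("foot",ray("top",*z(208,164),.01))
print("bends",ray("top",*z(210,262),.126),ray("scene",*s(113,158),.126))
print("pin clamp",ray("top",*z(430,20),.17))
E
```

```text
top 54 ((10.653502464294434, 13.236990928649902), (18.79013442993164, 19.160381317138672), 97.86080169677734) [ 0.4851043  -0.16945675  0.027     ]
[ 234  188   73   32 2297] [270.35742273 203.50108838] [ 0.46999261 -0.00790224  0.01      ]
[array([0.5113, 0.0923]), array([ 0.5141, -0.1057]), array([ 0.429 , -0.1054]), array([0.4264, 0.0907])]
scene 79 ((20.39047622680664, 18.054309844970703), (20.730201721191406, 32.814430236816406), 129.4062042236328) [ 0.48323623 -0.17933797  0.027     ]
[ 302  121   85   60 2667] [343.00337458 150.78065242] [0.84499734 0.01726363 0.01      ]
[array([0.7458, 0.0983]), array([0.9248, 0.1744]), array([ 0.937 , -0.0674]), array([ 0.7718, -0.1168])]
[ 212  197   78   67 2455] [250.67209776 229.89898167] [ 0.46817424 -0.01733757  0.01      ]
[array([0.419 , 0.0814]), array([0.5125, 0.1088]), array([ 0.5138, -0.1073]), array([ 0.4292, -0.1219])]
cap [0.50759741 0.14598539 0.135     ] [0.50910186 0.14441592 0.135     ]
tip [0.39870762 0.13010175 0.1       ] [0.40301514 0.13110664 0.098     ]
foot [0.50688318 0.14708191 0.01      ]
bends [0.41524371 0.13111662 0.126     ] [0.41409564 0.13209712 0.126     ]
pin clamp [ 0.60295748 -0.03871037  0.17      ]
```

```bash
cat >> h.py <<'E'
from plant import readout
from scipy.spatial.transform import Rotation as Ro
def st():
    s=readout.get_state(); M=Ro.from_euler("xyz",s["eef_rot"],degrees=True).as_matrix()
    j=np.degrees(np.arctan2(M[1,2],M[0,2]))
    print("t",s["time_s"],"tcp",s["tcp_pos"].round(4),"jaw",j.round(2),"down",M[:,0].round(3),"F",s["contact_force"].round(1),"w",round(s["gripper_width"],4),"j6",s["joints"].round(1))
    return s
E
python3 - <<'E'
from h import *
st()
z=lambda x,y:((x+.5)/3-.5+145,(y+.5)/3-.5+135)
s=lambda x,y:((x+.5)/3.7-.5+160,(y+.5)/3.7-.5+130)
print("dish scene",ray("scene",*s(531,505),.027))
print("wall front",ray("top",*z(400,318),.075),ray("top",*z(400,330),.075))
print("wall front",ray("scene",*s(200,410),.075))
print("blue thing",ray("top",*z(627,195),.03))
print("clamp lowest/closest scene",ray("scene",*s(500,180),.035), ray("top",*z(415,70),.035))
E
```

```text
t 0.1 tcp [0.2044 0.6429 0.2257] jaw -107.64 down [-0.    -0.001 -1.   ] F [-0.3 -0.1  0.3] w 0.0877 j6 [ 88.9  20.6   0.6  -0.  -70.1 -16.5]
dish scene [ 0.48301009 -0.1728492   0.027     ]
wall front [ 0.37146497 -0.02420578  0.075     ] [ 0.36148907 -0.02425766  0.075     ]
wall front [ 0.35947751 -0.02079094  0.075     ]
blue thing [ 0.48180395 -0.23070781  0.03      ]
clamp lowest/closest scene [0.6482064  0.01698636 0.035     ] [ 0.59181434 -0.03974266  0.035     ]
```

```bash
python3 -m handwheel '[[[0.4,-1,0,-0.9],[0.4,-1,0,-0.9],[0.4,-1,0,-0.9],[0.4,-1,0,-0.9],[0.4,-1,0,-0.9],[0.4,-1,0,-0.9],[0.4,-1,0,-0.9],[0.4,-1,0,-0.9]]]' 87; python3 -c "
from h import *
st()"
```

```text
time_s: 0.9
tcp_pos: [0.3323, 0.3129, 0.2196]
eef_rot: [18.3, 89.5, -126.3]
contact_force: [1.3, 0.5, -0.4]
gripper_width: 0.087
t 0.9 tcp [0.3323 0.3129 0.2196] jaw -144.67 down [-0.006 -0.008 -1.   ] F [ 1.3  0.5 -0.4] w 0.087 j6 [ 68.    0.1 -25.8  -0.1 -64.6 -32.6]
```

```bash
python3 -m handwheel '[[[0.4,-1,0.1,-0.8],[0.4,-1,0.1,-0.8],[0.4,-1,0,-0.8],[0.4,-1,0,-0.8],[0.4,-1,0,-0.8],[0.3,-1,0,-0.8],[0.3,-1,0,-0.8],[0.3,-1,0,-0.8]]]'; python3 -c "
from h import *
st()"
```

```text
time_s: 1.7
tcp_pos: [0.4488, -0.0218, 0.2281]
eef_rot: [10.2, 89.6, -167.7]
contact_force: [1.2, 0.7, 0.5]
gripper_width: 0.0868
t 1.7 tcp [ 0.4488 -0.0218  0.2281] jaw -177.89 down [-0.007 -0.002 -1.   ] F [1.2 0.7 0.5] w 0.0868 j6 [ 22.4  -1.1 -25.8  -0.1 -65.7 -20.3]
```

```bash
python3 -m handwheel '[[[0.2,-0.8,-0.3,-0.2],[0.2,-0.8,-0.4,0],[0.2,-0.8,-0.4,0],[0.2,-0.6,-0.4,0],[0,-0.4,-0.4,0],[0,0,-0.3,0],[0,0,0,0]]]'; python3 -c "
from h import *
st()"
```

```text
time_s: 2.4
tcp_pos: [0.4803, -0.1692, 0.1355]
eef_rot: [2.2, 89.5, -177.4]
contact_force: [0.4, -0.1, 0.7]
gripper_width: 0.0869
t 2.4 tcp [ 0.4803 -0.1692  0.1355] jaw -179.56 down [-0.009 -0.    -1.   ] F [ 0.4 -0.1  0.7] w 0.0869 j6 [  2.7   9.9 -26.9  -0.  -53.7  -2.3]
```

```bash
python3 - <<'E'
from h import *
a=vision.capture("scene"); b=vision.capture("top")
st()
cv2.imwrite("pics/p1.png",np.hstack([cv2.resize(a[120:320,180:380],(400,400)),cv2.resize(b[110:290,200:380],(400,400))]))
E
```

```text
t 2.5 tcp [ 0.4815 -0.1688  0.1373] jaw -179.48 down [-0.006 -0.001 -1.   ] F [-0.5 -0.1  1.1] w 0.0872 j6 [  2.8   9.8 -26.8   0.  -53.8  -2.3]
```

View pics/p1.png

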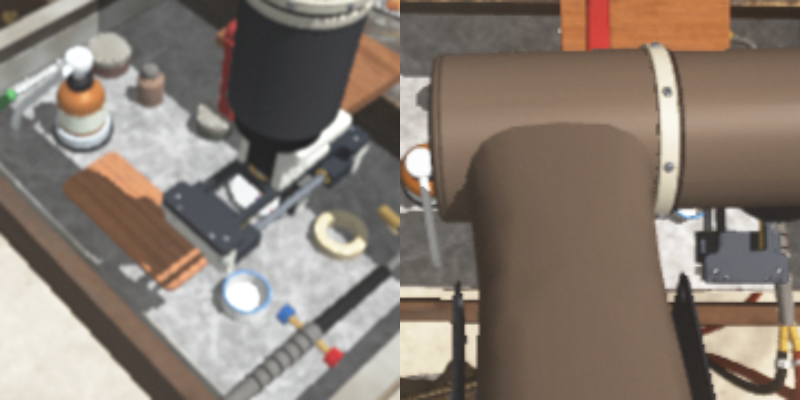

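```bash
python3 -m handwheel '[[[0.05,-0.05,-0.7,0.1],[0,0,-0.7,0],[0,0,-0.6,0],[0,0,-0.5,0],[0,0,-0.3,0],[0,0,0,0]]]'; python3 -c "
from h import *
st()"
```

```text
time_s: 3.1
tcp_pos: [0.4896, -0.168, 0.0293]
eef_rot: [166.7, 89.5, -11.8]
contact_force: [0.1, -0.0, 0.6]
gripper_width: 0.0871
t 3.1 tcp [ 0.4896 -0.168   0.0293] jaw -178.56 down [ 0.008 -0.002 -1.   ] F [ 0.1 -0.   0.6] w 0.0871 j6 [  2.9  18.3 -33.3   0.2 -38.   -1.6]
```

```bash
python3 -m handwheel '[[[-0.13,-0.09,-0.2,-0.3],[0,0,-0.2,0],[0,0,-0.1,0],[0,0,0,0]]]'; python3 -c "
from h import *
st()"
```

```text
time_s: 3.5
tcp_pos: [0.4865, -0.1711, 0.011]
eef_rot: [171.3, 89.2, -8.8]
contact_force: [-1.0, 0.0, 0.0]
gripper_width: 0.0871
t 3.5 tcp [ 0.4865 -0.1711  0.011 ] jaw 179.92 down [ 0.013 -0.002 -1.   ] F [-1.  0.  0.] w 0.0871 j6 [  2.6  19.7 -34.7   0.3 -34.9  -2.9]
```

Close gently.

```bash
python3 -m handwheel '[[[-0.05,0,-0.1,0],[0,0,0,0],[0,0,0,0],[0,0,0,0],[0,0,0,0],[0,0,0,0],[0,0,0,0]]]' 40 15; python3 -c "
from h import *
st()"
```

```text
time_s: 4.2
tcp_pos: [0.4851, -0.1712, 0.0077]
eef_rot: [172.0, 89.1, -8.1]
contact_force: [0.4, 0.7, 0.7]
gripper_width: 0.0523
t 4.2 tcp [ 0.4851 -0.1712  0.0077] jaw 179.93 down [ 0.015 -0.002 -1.   ] F [0.4 0.7 0.7] w 0.0523 j6 [  2.6  19.8 -35.1   0.3 -34.2  -2.9]
```

```bash
python3 -m handwheel '[[[0,0,0.4,0],[-0.1,0,0.4,0],[-0.1,0,0.4,0],[-0.1,0.3,0,0],[0,0.6,0,0],[0,0.6,0,0]]]' 40 20; python3 -c "
from h import *
st()"
```

```text
time_s: 4.8
tcp_pos: [0.4712, -0.1108, 0.056]
eef_rot: [172.3, 89.2, -8.0]
contact_force: [-0.4, 0.9, -0.8]
gripper_width: 0.0516
t 4.8 tcp [ 0.4712 -0.1108  0.056 ] jaw 179.64 down [ 0.013 -0.002 -1.   ] F [-0.4  0.9 -0.8] w 0.0516 j6 [ 10.3  13.1 -36.3   0.4 -39.9 -11. ]
```

```bash
python3 -m handwheel '[[[0,0.6,0,0],[0,0.6,0,0],[0,0.6,0,0],[0,0.6,0,0],[0,0.6,0,0],[0,0.4,0,0],[0,0.2,0,0],[0,0,0,0]]]'; python3 - <<'E'
from h import *
st()
a=vision.capture("scene"); b=vision.capture("top")
cv2.imwrite("pics/p2.png",np.hstack([cv2.resize(a[120:320,150:350],(400,400)),cv2.resize(b[110:290,170:350],(400,400))]))
st()
E
```

```text
time_s: 5.6
tcp_pos: [0.4666, 0.0437, 0.0522]
eef_rot: [169.9, 89.4, -10.3]
contact_force: [-0.6, -0.7, -0.1]
gripper_width: 0.0519
t 5.6 tcp [0.4666 0.0437 0.0522] jaw 179.77 down [ 0.01  -0.002 -1.   ] F [-0.6 -0.7 -0.1] w 0.0519 j6 [ 29.8  12.2 -38.3   0.6 -39.  -30.5]
t 5.7 tcp [0.4665 0.0426 0.0522] jaw 179.71 down [ 0.01  -0.002 -1.   ] F [ 0.2 -0.5 -0.3] w 0.0514 j6 [ 29.7  12.2 -38.3   0.6 -39.1 -30.5]
```

View pics/p2.png

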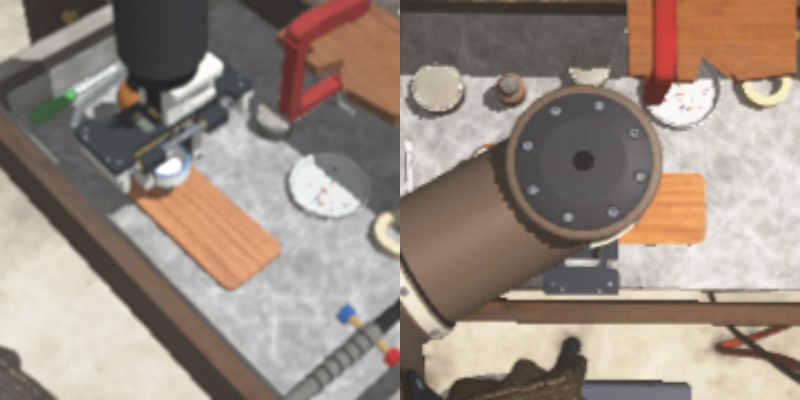

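```bash
python3 -m handwheel '[[[0,0,-0.3,0],[0,0,-0.3,0],[0,0,-0.1,0],[0,0,0,0]]]'; python3 -c "
from h import *
st()"
```

```text
time_s: 6.1
tcp_pos: [0.4662, 0.0399, 0.0235]
eef_rot: [168.7, 89.4, -11.8]
contact_force: [0.1, -0.2, -0.6]
gripper_width: 0.0512
t 6.1 tcp [0.4662 0.0399 0.0235] jaw 179.51 down [ 0.01  -0.002 -1.   ] F [ 0.1 -0.2 -0.6] w 0.0512 j6 [ 29.4  15.  -40.    0.6 -34.6 -30.4]
```

```bash
python3 -m handwheel '[[[0.05,0.05,-0.1,0],[0,0,-0.06,0],[0,0,0,0]]]'; python3 -c "
from h import *
st()"
```

```text
time_s: 6.4
tcp_pos: [0.4691, 0.0416, 0.0176]
eef_rot: [173.2, 89.4, -7.3]
contact_force: [0.4, 0.3, -0.4]
gripper_width: 0.0518
t 6.4 tcp [0.4691 0.0416 0.0176] jaw 179.45 down [ 0.011 -0.001 -1.   ] F [ 0.4  0.3 -0.4] w 0.0518 j6 [ 29.4  15.7 -40.1   0.7 -33.7 -30.5]
```

```bash
python3 -m handwheel '[[[0,0,-0.04,0],[0,0,-0.03,0],[0,0,0,0]]]'; python3 -c "
from h import *
st()"
```

```text
time_s: 6.7
tcp_pos: [0.4695, 0.0417, 0.0176]
eef_rot: [173.4, 89.3, -7.1]
contact_force: [-0.4, -0.4, -0.8]
gripper_width: 0.0519
t 6.7 tcp [0.4695 0.0417 0.0176] jaw 179.55 down [ 0.012 -0.002 -1.   ] F [-0.4 -0.4 -0.8] w 0.0519 j6 [ 29.5  15.7 -40.1   0.8 -33.6 -30.5]
```

```bash
python3 -m handwheel '[[[0,0,-0.08,0],[0,0,-0.08,0]]]'; python3 -c "
from h import *
st()"
```

```text
time_s: 6.9
tcp_pos: [0.4702, 0.0418, 0.0139]
eef_rot: [173.4, 89.2, -7.0]
contact_force: [-9.1, 0.1, 28.6]
gripper_width: 0.052
t 6.9 tcp [0.4702 0.0418 0.0139] jaw 179.67 down [ 0.014 -0.002 -1.   ] F [-9.1  0.1 28.6] w 0.052 j6 [ 29.5  16.1 -40.3   0.9 -32.9 -30.5]
```

```bash
python3 -m handwheel '[[[0,0,0.06,0],[0,0,0,0]]]'; python3 -c "
from h import *
st()"
```

```text
time_s: 7.1
tcp_pos: [0.4706, 0.042, 0.0168]
eef_rot: [176.2, 89.1, -4.1]
contact_force: [0.4, 0.3, -1.0]
gripper_width: 0.0517
t 7.1 tcp [0.4706 0.042  0.0168] jaw 179.69 down [ 0.015 -0.001 -1.   ] F [ 0.4  0.3 -1. ] w 0.0517 j6 [ 29.5  15.8 -40.2   0.9 -33.3 -30.5]
```

```bash
python3 -m handwheel '[[[0,0,-0.04,0],[0,0,0,0]]]'; python3 -m handwheel '[[[0,0,0,0],[0,0,0,0],[0,0,0,0],[0,0,0,0],[0,0,0,0]]]' 85 20;  python3 -c "
from h import *
st()"
```

```text
time_s: 7.3
tcp_pos: [0.4706, 0.0421, 0.0148]
eef_rot: [176.9, 89.1, -3.4]
contact_force: [-0.3, -0.3, -1.2]
gripper_width: 0.0515
time_s: 7.8
tcp_pos: [0.4705, 0.0419, 0.0141]
eef_rot: [174.4, 89.2, -5.9]
contact_force: [0.3, 0.3, -0.6]
gripper_width: 0.0833
t 7.8 tcp [0.4705 0.0419 0.0141] jaw 179.67 down [ 0.014 -0.001 -1.   ] F [ 0.3  0.3 -0.6] w 0.0833 j6 [ 29.5  16.1 -40.3   0.9 -32.9 -30.5]
```

```bash
python3 -m handwheel '[[[0,0,0.2,0],[0,0,0.4,0],[0,0,0.7,0],[0,0,1,0],[0,0,1,0],[0,0,1,0],[0,0,0.7,0],[0,0,0,0]]]'; python3 - <<'E'
from h import *
st()
a=vision.capture("scene"); b=vision.capture("top")
cv2.imwrite("pics/p3.png",np.hstack([cv2.resize(a[120:280,150:310],(400,400)),cv2.resize(b[130:270,170:310],(400,400))]))
E
```

```text
time_s: 8.6
tcp_pos: [0.4678, 0.0401, 0.2262]
eef_rot: [170.0, 89.2, -10.3]
contact_force: [0.5, -0.1, -0.4]
gripper_width: 0.0849
t 8.6 tcp [0.4678 0.0401 0.2262] jaw 179.69 down [ 0.014 -0.003 -1.   ] F [ 0.5 -0.1 -0.4] w 0.0849 j6 [ 29.5   0.3 -25.    0.6 -64.1 -30. ]
```

View pics/p3.png

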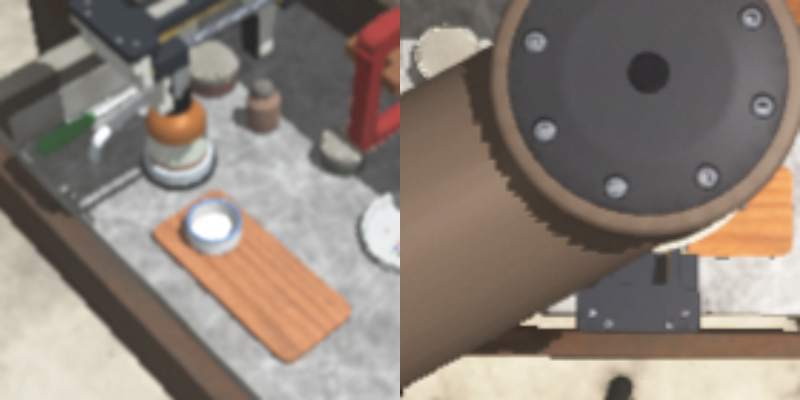

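```bash
python3 -m handwheel '[[[-0.1,0.3,0,-1],[-0.1,0.3,0,-1],[-0.1,0.3,0,-1],[-0.1,0.3,0,-1],[-0.1,0.3,0,-1],[-0.1,0.3,0,-1],[-0.1,0.2,0,-1],[0,0.1,0,-1]]]' 34; python3 -m handwheel '[[[0,0,0,-1],[0,0,0,-1],[0,0,0,-1],[0,0,0,-1],[0,0,0,-1],[0,0,0,-1],[0,0,0,-1],[0,0,0,-1]]]'; python3 - <<'E'
from h import *
st()
a=vision.capture("scene"); b=vision.capture("top")
cv2.imwrite("pics/p4.png",np.hstack([cv2.resize(a[120:280,150:310],(400,400)),cv2.resize(b[130:270,170:310],(400,400))]))
h=cv2.cvtColor(a,cv2.COLOR_BGR2HSV)
m=cv2.inRange(h,(95,70,60),(125,255,255)); m[:195]=0;m[225:]=0;m[:,:215]=0;m[:,255:]=0
ys,xs=np.nonzero(m); print(len(xs),xs.min(),xs.max(),ys.min(),ys.max())
E
```

```text
time_s: 9.5
tcp_pos: [0.4297, 0.1225, 0.2118]
eef_rot: [83.2, 88.8, -138.8]
contact_force: [0.2, 0.2, 0.8]
gripper_width: 0.0344
time_s: 10.3
tcp_pos: [0.4221, 0.1189, 0.1996]
eef_rot: [91.8, 87.5, -172.0]
contact_force: [-0.9, 0.2, -0.1]
gripper_width: 0.0338
t 10.3 tcp [0.4221 0.1189 0.1996] jaw 96.24 down [-0.044 -0.006 -0.999] F [-0.9  0.2 -0.1] w 0.0338 j6 [  40.4    0.6  -27.5   -1.5  -64.  -123.5]
16 225 245 203 214
```

View pics/p4.png

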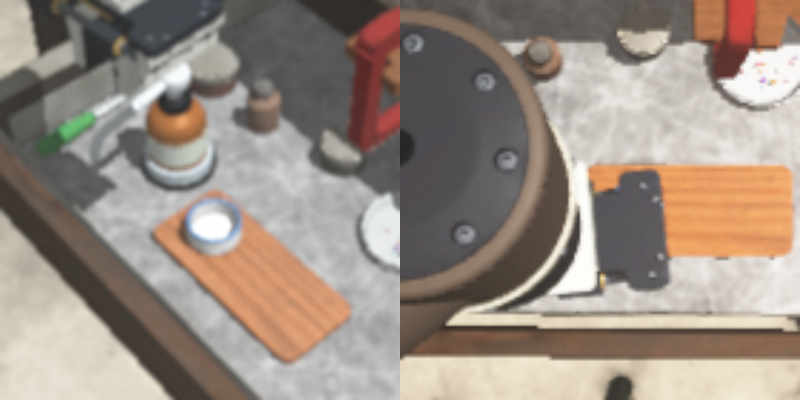

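```bash
python3 -m handwheel '[[[0.2,0.2,-0.2,0],[0.18,0.2,-0.2,0],[0,0,0,0],[0,0,0,0]]]'; python3 -c "
from h import *
st()"
```

```text
time_s: 10.8
tcp_pos: [0.4378, 0.1357, 0.1801]
eef_rot: [94.0, 87.3, -169.3]
contact_force: [0.4, -0.1, -0.3]
gripper_width: 0.0342
t 10.8 tcp [0.4378 0.1357 0.1801] jaw 96.76 down [-0.047 -0.009 -0.999] F [ 0.4 -0.1 -0.3] w 0.0342 j6 [  40.7    3.8  -26.9   -1.5  -61.6 -123.2]
```

```bash
python3 -m handwheel '[[[0,0,-0.4,0],[0,0,-0.4,0],[0,0,0,0]]]'; python3 - <<'E'
from h import *
st()
a=vision.capture("scene"); 
cv2.imwrite("pics/p5.png",cv2.resize(a[110:230,140:280],(700,600),interpolation=cv2.INTER_CUBIC))
E
```

```text
time_s: 11.1
tcp_pos: [0.4379, 0.136, 0.1472]
eef_rot: [94.1, 87.3, -169.0]
contact_force: [-0.1, -0.3, -0.1]
gripper_width: 0.0336
t 11.1 tcp [0.4379 0.136  0.1472] jaw 96.89 down [-0.047 -0.009 -0.999] F [-0.1 -0.3 -0.1] w 0.0336 j6 [  40.7    5.8  -29.5   -1.6  -57.1 -123. ]
```

View pics/p5.png

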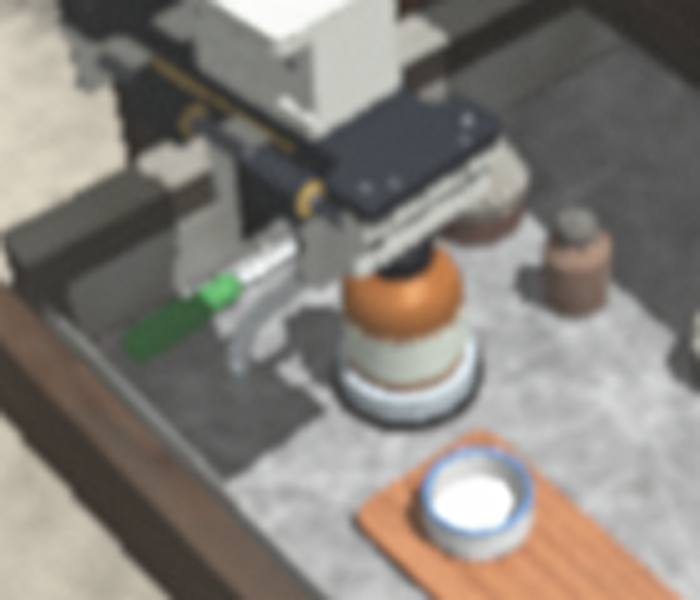

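```bash
python3 -m handwheel '[[[0,0,-0.4,0],[0,0,-0.4,0],[0,0,0,0]]]'; python3 -c "
from h import *
st()"
```

```text
time_s: 11.45
tcp_pos: [0.4401, 0.1371, 0.1186]
eef_rot: [92.1, 87.6, -171.0]
contact_force: [-0.7, -0.1, 0.5]
gripper_width: 0.0338
t 11.45 tcp [0.4401 0.1371 0.1186] jaw 96.99 down [-0.042 -0.007 -0.999] F [-0.7 -0.1  0.5] w 0.0338 j6 [  40.7    7.8  -31.6   -1.6  -52.7 -122.8]
```

```bash
python3 -m handwheel '[[[0,0,-0.15,0],[0,0,0,0],[0,0,0,0]]]' 20 10; python3 -m handwheel '[[[0.03,-0.15,0,1],[0.04,-0.15,0,1],[0.05,-0.145,0,1],[0.06,-0.14,0,1],[0,0,0,0]]]'; python3 -c "
from h import *
s=st(); d=s['tcp_pos'][:2]-[.508,.145]; print(np.hypot(*d),np.degrees(np.arctan2(*d[::-1]))%360)"
```

```text
time_s: 11.75
tcp_pos: [0.4414, 0.1379, 0.1149]
eef_rot: [90.5, 87.8, -172.4]
contact_force: [-0.7, 0.2, -0.8]
gripper_width: 0.0205
time_s: 12.25
tcp_pos: [0.4503, 0.1151, 0.118]
eef_rot: [88.1, 88.0, -154.0]
contact_force: [-0.6, 0.1, -0.2]
gripper_width: 0.0202
t 12.25 tcp [0.4503 0.1151 0.118 ] jaw 117.83 down [-0.031 -0.015 -0.999] F [-0.6  0.1 -0.2] w 0.0202 j6 [  38.3    7.9  -32.    -0.5  -52.  -100.2]
0.06500128008690446 207.34449744021174
```

```bash
python3 -m handwheel '[[[0.06,-0.125,-0.15,1],[0.07,-0.12,-0.05,1],[0.08,-0.115,0,1],[0.09,-0.105,0,1],[0,0,0,0]]]'; python3 - <<'E'
from h import *
s=st(); d=s['tcp_pos'][:2]-[.508,.145]; print(np.hypot(*d),np.degrees(np.arctan2(*d[::-1]))%360)
a=vision.capture("scene"); 
cv2.imwrite("pics/p6.png",cv2.resize(a[110:230,140:280],(700,600),interpolation=cv2.INTER_CUBIC))
E
```

```text
time_s: 12.75
tcp_pos: [0.4637, 0.0979, 0.1122]
eef_rot: [88.0, 88.3, -134.2]
contact_force: [0.4, 0.6, -0.5]
gripper_width: 0.0199
t 12.75 tcp [0.4637 0.0979 0.1122] jaw 137.79 down [-0.021 -0.021 -1.   ] F [ 0.4  0.6 -0.5] w 0.0199 j6 [ 36.    8.9 -32.1   0.4 -50.7 -78.5]
0.06467271408232854 226.78638446164436
```

View pics/p6.png

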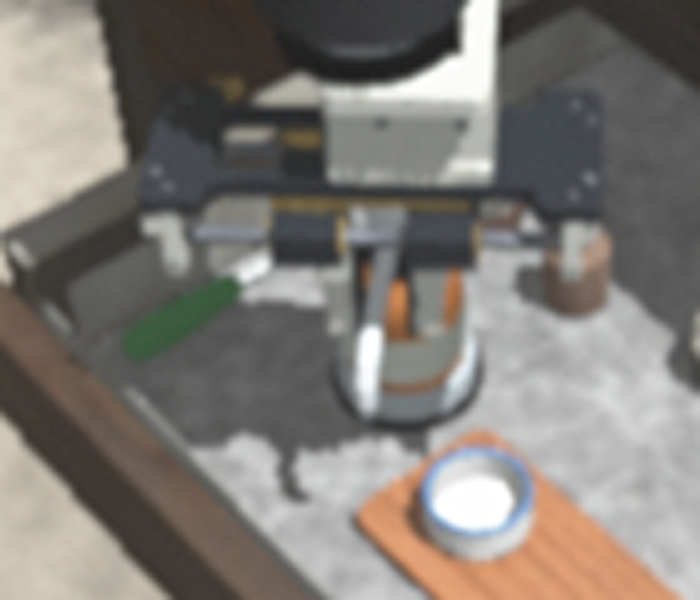

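```bash
python3 - <<'E'
from h import *
z=lambda x,y:((x+.5)/5-.5+140,(y+.5)/5-.5+110)
d=ray("scene",*z(477,490),.037);t=ray("scene",*z(368,408),.098)
for p in(d,t):
    q=p[:2]-[.5085,.145]; print(p,np.hypot(*q),np.degrees(np.arctan2(*q[::-1]))%360)
E
```

```text
[0.46987531 0.0419922  0.037     ] 0.11001124516831563 249.44553292044588
[0.43257128 0.07307732 0.098     ] 0.10458509412153039 223.4479503632841
```

```bash
python3 -m handwheel '[[[0.1,-0.095,0,1],[0.11,-0.085,0,1],[0.12,-0.075,0,1],[0.125,-0.065,0,1],[0,0,0,0],[0,0,0,0]]]'; python3 - <<'E'
from h import *
s=st(); d=s['tcp_pos'][:2]-[.508,.145]; print(np.hypot(*d),np.degrees(np.arctan2(*d[::-1]))%360)
a=vision.capture("scene"); 
cv2.imwrite("pics/p7.png",cv2.resize(a[110:230,140:280],(700,600),interpolation=cv2.INTER_CUBIC))
E
```

```text
time_s: 13.4
tcp_pos: [0.4814, 0.0867, 0.1132]
eef_rot: [87.8, 88.4, -115.3]
contact_force: [-0.5, -0.4, -0.5]
gripper_width: 0.0199
t 13.4 tcp [0.4814 0.0867 0.1132] jaw 156.91 down [-0.012 -0.025 -1.   ] F [-0.5 -0.4 -0.5] w 0.0199 j6 [ 34.    9.9 -30.9   1.1 -50.6 -57.8]
0.0640946164935369 245.46239085375117
```

View pics/p7.png

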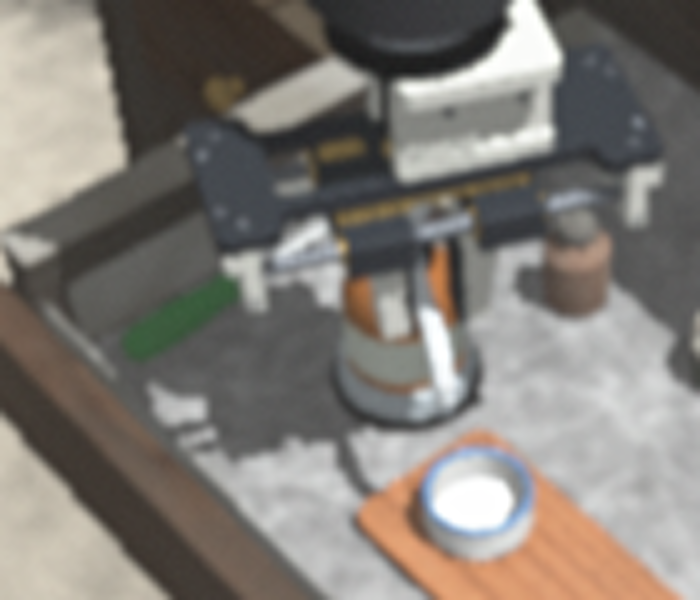

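```bash
python3 -m handwheel '[[[0.1,-0.045,0,0.8],[0.1,-0.04,0,0.7],[0,0,0,0],[0,0,0,0]]]'; python3 - <<'E'
from h import *
s=st(); d=s['tcp_pos'][:2]-[.508,.145]; print(np.hypot(*d),np.degrees(np.arctan2(*d[::-1]))%360)
a=vision.capture("scene"); 
cv2.imwrite("pics/p8.png",cv2.resize(a[110:230,140:280],(700,600),interpolation=cv2.INTER_CUBIC))
z=lambda x,y:((x+.5)/5-.5+140,(y+.5)/5-.5+110)
print(ray("scene",*z(443,402),.098))
E
```

```text
time_s: 13.85
tcp_pos: [0.4886, 0.0841, 0.1136]
eef_rot: [87.9, 88.4, -108.1]
contact_force: [0.2, 0.3, -0.4]
gripper_width: 0.0198
t 13.85 tcp [0.4886 0.0841 0.1136] jaw 163.98 down [-0.008 -0.026 -1.   ] F [ 0.2  0.3 -0.4] w 0.0198 j6 [ 33.3  10.4 -30.3   1.3 -50.5 -50.1]
0.06392331243970499 252.3645012007694
[0.4607753  0.05357742 0.098     ]
```

View pics/p8.png

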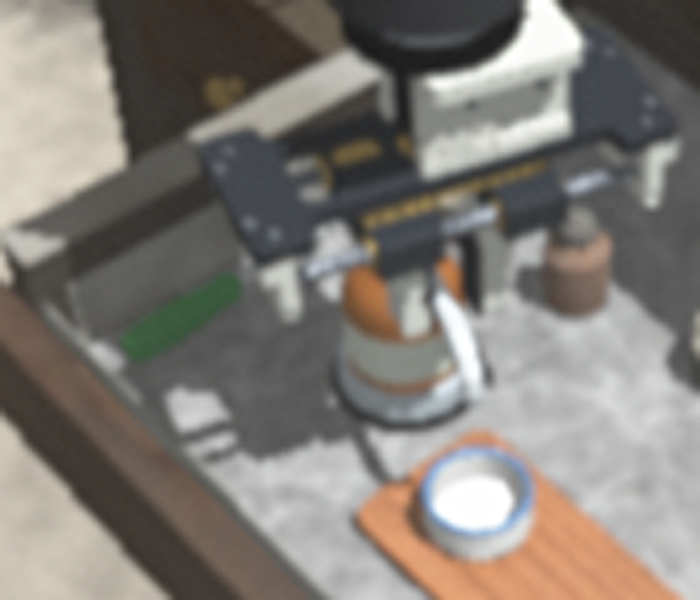

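```bash
python3 - <<'E'
from h import *
z=lambda x,y:((x+.5)/5-.5+140,(y+.5)/5-.5+110)
p=ray("scene",*z(475,390),.098);q=p[:2]-[.5085,.145];print(p,np.hypot(*q),np.degrees(np.arctan2(*q[::-1]))%360)
u=proj("scene",[.4699,.042,.098]); print((u-[140,110])*5)
E
```

```text
[0.47654572 0.04965262 0.098     ] 0.10055943236456809 251.4721754149989
[472.52317208 404.6564223 ]
```

```bash
python3 -m handwheel '[[[0,0,0,0],[0,0,0,0],[0,0,0,0],[0,0,0.3,0],[0,0,0.5,0],[0,0,0.8,0],[0,0,0.6,0],[0,0,0,0]]]' 40; python3 - <<'E'
from h import *
s=st()
a=vision.capture("scene"); b=vision.capture("top")
cv2.imwrite("pics/p9.png",cv2.resize(a[110:230,140:280],(700,600),interpolation=cv2.INTER_CUBIC))
E
```

```text
time_s: 14.7
tcp_pos: [0.4877, 0.0836, 0.2078]
eef_rot: [88.1, 88.4, -108.1]
contact_force: [0.8, -0.0, 0.4]
gripper_width: 0.0399
t 14.7 tcp [0.4877 0.0836 0.2078] jaw 163.75 down [-0.009 -0.027 -1.   ] F [ 0.8 -0.   0.4] w 0.0399 j6 [ 33.4   4.7 -23.    1.1 -63.5 -50.1]
```

View pics/p9.png

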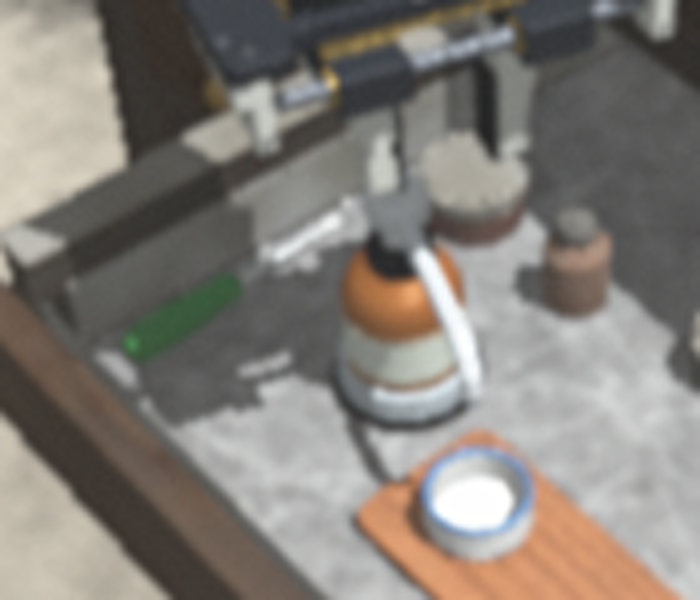

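```bash
python3 -m handwheel '[[[-0.2,0.9,0.2,0],[-0.2,1,0,0],[-0.2,1,0,0],[-0.2,1,0,0],[-0.2,1,0,0],[-0.2,1,0,0],[-0.2,1,0,0],[-0.2,1,0,0]]]' 0 10; python3 - <<'E'
from h import *
s=st()
b=vision.capture("top");a=vision.capture("scene")
cv2.imwrite("pics/p10.png",cv2.resize(b[150:250,180:300],(720,600),interpolation=cv2.INTER_CUBIC))
cv2.imwrite("pics/p10s.png",a)
print((proj("top",[.4699,.042,.037])-[180,150])*6,(proj("top",[.4699,.042,.13])-[180,150])*6)
E
```

```text
time_s: 15.6
tcp_pos: [0.4151, 0.4027, 0.2069]
eef_rot: [76.2, 87.6, -120.7]
contact_force: [1.3, -0.1, 0.2]
gripper_width: 0.0002
t 15.6 tcp [0.4151 0.4027 0.2069] jaw 163.15 down [-0.022 -0.036 -0.999] F [ 1.3 -0.1  0.2] w 0.0002 j6 [ 63.4  13.8 -11.5  -0.2 -67.1 -80.1]
[433.01040631 315.15487462] [434.16568453 297.05781165]
```

View pics/p10.png

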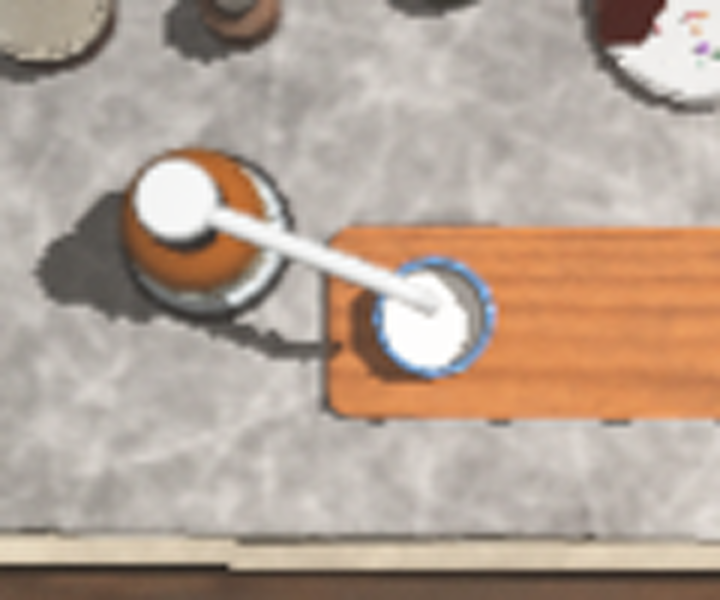

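```bash
python3 - <<'E'
from h import *
print(ray("top",180+176.5/6-.4,150+200.5/6-.4,.135))
E
python3 -m handwheel '[[[0.3,-0.8,0,0],[0.3,-0.8,0,0],[0.3,-0.8,0,0],[0.3,-0.8,0,0],[0.3,-0.8,0,0],[0.3,-0.8,0,0],[0.2,-0.8,0,0],[0,-0.5,0,0]]]'; python3 -m handwheel '[[[0,0,0,0],[0,0,0,0]]]' ; python3 -c "
from h import *
s=st()"
```

```text
[0.50755787 0.14594462 0.135     ]
time_s: 16.5
tcp_pos: [0.4913, 0.1514, 0.1964]
eef_rot: [71.9, 86.6, -124.4]
contact_force: [-0.5, -0.7, 0.1]
gripper_width: 0.0002
time_s: 16.7
tcp_pos: [0.4902, 0.1477, 0.195]
eef_rot: [70.7, 86.4, -125.8]
contact_force: [-0.1, 0.2, 0.1]
gripper_width: 0.0005
t 16.7 tcp [0.4902 0.1477 0.195 ] jaw 163.39 down [-0.037 -0.051 -0.998] F [-0.1  0.2  0.1] w 0.0005 j6 [ 39.5   8.4 -20.6   1.  -64.5 -56.5]
```

```bash
python3 -m handwheel '[[[0.22,-0.02,-0.3,0],[0.22,-0.03,-0.3,0],[0,0,-0.3,0],[0,0,-0.2,0],[0,0,0,0],[0,0,0,0]]]' ; python3 -c "
from h import *
s=st()"
```

```text
time_s: 17.3
tcp_pos: [0.5082, 0.1474, 0.1441]
eef_rot: [69.2, 86.2, -127.2]
contact_force: [0.3, 0.0, 0.2]
gripper_width: 0.0001
t 17.3 tcp [0.5082 0.1474 0.1441] jaw 163.54 down [-0.041 -0.053 -0.998] F [0.3 0.  0.2] w 0.0001 j6 [ 38.2  12.9 -22.3   1.1 -58.6 -55.2]
```

```bash
python3 -m handwheel '[[[0,-0.05,-0.12,0],[0,0,-0.1,0],[0,0,-0.1,0],[0,0,0,0]]]' ; python3 -c "
from h import *
s=st()"
```

```text
time_s: 17.7
tcp_pos: [0.5087, 0.1459, 0.132]
eef_rot: [70.2, 86.3, -126.2]
contact_force: [-1.6, -0.2, 4.4]
gripper_width: 0.0002
t 17.7 tcp [0.5087 0.1459 0.132 ] jaw 163.6 down [-0.038 -0.052 -0.998] F [-1.6 -0.2  4.4] w 0.0002 j6 [ 38.   13.5 -23.3   1.2 -56.8 -55.1]
```

```bash
python3 -m handwheel '[[[0,0,-0.1,0],[0,0,-0.1,0],[0,0,0,0]]]' ; python3 -c "
from h import *
s=st()"
```

```text
time_s: 18.0
tcp_pos: [0.5089, 0.1459, 0.1257]
eef_rot: [71.1, 86.4, -125.3]
contact_force: [-3.5, -1.0, 6.8]
gripper_width: 0.0003
t 18.0 tcp [0.5089 0.1459 0.1257] jaw 163.63 down [-0.037 -0.052 -0.998] F [-3.5 -1.   6.8] w 0.0003 j6 [ 38.   13.9 -23.8   1.3 -55.8 -55.1]
```

```bash
python3 -m handwheel '[[[0,0,-0.1,0],[0,0,-0.08,0],[0,0,-0.05,0]]]' ; python3 -c "
from h import *
s=st()"
```

```text
time_s: 18.3
tcp_pos: [0.5093, 0.1459, 0.1233]
eef_rot: [73.6, 86.5, -122.6]
contact_force: [-9.7, 0.2, 17.1]
gripper_width: 0.0005
t 18.3 tcp [0.5093 0.1459 0.1233] jaw 163.77 down [-0.033 -0.052 -0.998] F [-9.7  0.2 17.1] w 0.0005 j6 [ 38.1  13.9 -24.1   1.4 -55.3 -55.1]
```

```bash
python3 -m handwheel '[[[0,0,-0.08,0],[0,0,-0.05,0]]]' ; python3 - <<'E'
from h import *
s=st()
a=vision.capture("scene"); 
cv2.imwrite("pics/p11.png",cv2.resize(a[110:230,140:280],(700,600),interpolation=cv2.INTER_CUBIC))
E
```

```text
time_s: 18.5
tcp_pos: [0.5092, 0.1459, 0.1233]
eef_rot: [75.3, 86.6, -120.8]
contact_force: [-8.6, 0.1, 15.4]
gripper_width: 0.0005
t 18.5 tcp [0.5092 0.1459 0.1233] jaw 163.86 down [-0.03  -0.051 -0.998] F [-8.6  0.1 15.4] w 0.0005 j6 [ 38.2  13.8 -24.3   1.5 -55.1 -55.2]
```

View pics/p11.png

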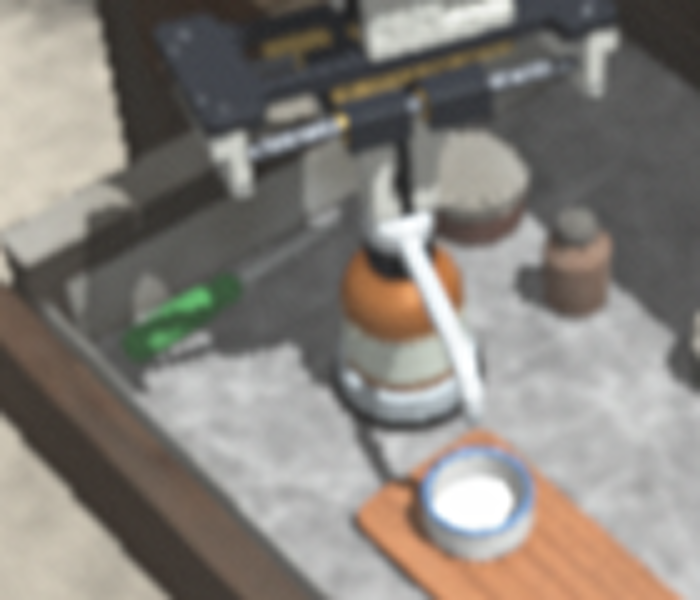

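```bash
python3 -m handwheel '[[[0,0,0.1,0],[0,0,0.2,0],[0,0,0.3,0],[0,0,0.5,0],[0,0,0.8,0],[0,0,0.8,0]]]'; python3 -m handwheel '[[[-0.2,0.8,0,0],[-0.2,1,0,0],[-0.2,1,0,0],[-0.2,1,0,0],[-0.2,1,0,0],[-0.2,1,0,0],[0,0.5,0,0],[0,0,0,0]]]'; python3 - <<'E'
from h import *
s=st()
b=vision.capture("top");a=vision.capture("scene"); 
b=cv2.resize(b[150:250,180:300],(480,400),interpolation=cv2.INTER_CUBIC)
a=cv2.resize(a[110:230,140:280],(467,400),interpolation=cv2.INTER_CUBIC)
cv2.imwrite("pics/p12.png",np.hstack([b[:,:400],a[:,:400]]))
E
```

```text
time_s: 19.15
tcp_pos: [0.5071, 0.1448, 0.2343]
eef_rot: [73.0, 86.4, -123.1]
contact_force: [1.5, 0.5, 0.0]
gripper_width: 0.0008
time_s: 19.95
tcp_pos: [0.4589, 0.4076, 0.2452]
eef_rot: [77.7, 87.2, -118.6]
contact_force: [-0.1, -0.9, -0.1]
gripper_width: 0.0001
t 19.95 tcp [0.4589 0.4076 0.2452] jaw 163.66 down [-0.024 -0.043 -0.999] F [-0.1 -0.9 -0.1] w 0.0001 j6 [ 59.9  15.9  -3.7   0.1 -73.3 -76.2]
```

View pics/p12.png

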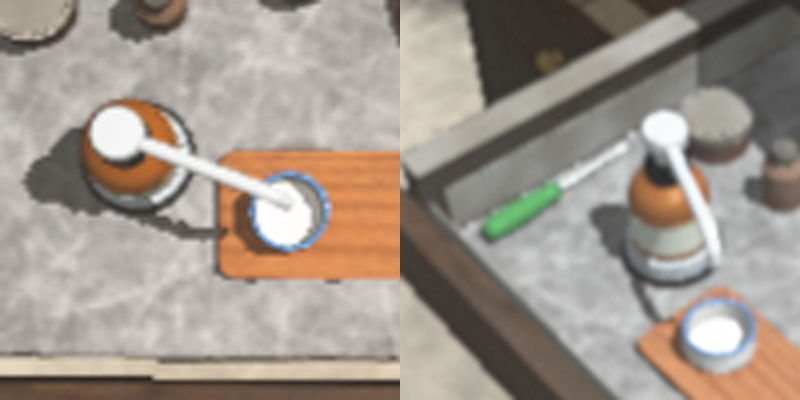

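```bash
python3 -m handwheel '[[[0,0,0,0],[0,0,0,0],[0,0,0,0]]]'; python3 -c "
from plant import close_job
print(close_job())"
```

```text
time_s: 20.35
tcp_pos: [0.4596, 0.4029, 0.2462]
eef_rot: [77.6, 87.2, -118.9]
contact_force: [-0.2, 1.1, 0.4]
gripper_width: 0.0003
the job is handed in; nothing more can be done
None
```

I handed the job in at about 20 s of the allowed 51 s, and every step was done. The hand-in reports no verdict, so the result below rests on my own checks.

- **Dish:** I gripped it from above, set it down on the board and let go. While lowering it, the dish pressed on the board with about 29 N for a moment. It was then eased off, and the pictures showed it upright at about (0.470, 0.042).
- **Spout:** I led the spout round about 62° between the loosely open fingers, without pressing the pump. The top picture showed the tip about 2–3 mm from over the dish's middle, against a limit of 15 mm.
- **Pump:** I pressed the cap with the shut fingers until it stopped. The tool stayed at z = 0.1233 m while the force rose to about 15–17 N; the spring alone gives 8 N. That is about 11.7 mm of stroke, taking the cap top at its nominal 135 mm.
- **Final check:** The last pictures showed the head back up and the spout over the upright dish. The neighbouring things still in view had not visibly moved; the tape roll, the stone dish and the wax tin were outside that last view. The arm was clear, with only sensor noise on the force reading.

The first scene-camera colour mask put the dish about 10 mm away from the top view in y. A hand reading of the rim agreed with the top view within 4 mm, so I went by that.

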